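Turn the tumbling drum neck-up

TASK

The small tumbling drum on the bench has to be filled next: push round the spokes of its hand wheel with the fingertips, as many of them as it takes and without setting it spinning, until the capped filling neck on the drum points straight up, then let go. Do not touch the drum or its neck themselves, and leave the dishes and other things on the bench where they are.

Things in the scene. Friction and masses are not known exactly. Their poses are not given: they have to be found in the camera images.
- wheel (a joint): Angle of hand wheel and drum, which turn as one on the level axle, both ways, no stops. 0 or 6.28 = filling neck straight up, 3.14 = down; starts between 1.7 and 4.5. Positive is right-handed about the x axis of hub: the neck, when up, goes over to the -y side of hub. The axle is stiff (about 0.2 N m, 2 N at a spoke end): the wheel stays where it is left.
- hub (a point): Centre of the hand wheel on the axle, 130 mm above the table, fixed to the stand. x: level along the axle, from wheel to drum; z: up; y: level, in the plane of the wheel. The wheel has no rim: a black hub 48 mm across and 6 straight steel spokes, evenly spaced, all in the plane x = 0. It stands on the side of the drum nearer the robot.
- ball (a point): Centre of the black ball (22 mm across) on the end of one spoke, 105 mm from the axle. All 6 spokes are alike: 12 mm thick, outermost point 116 mm from the axle, 60 degrees apart. Seen along the axle the neck points half-way between two spokes: the spokes lie 30, 90, 150, 210, 270 and 330 degrees from the neck.
- neck_top (a point): Centre of the top face of the black cap (38 mm across, 18 mm high) on the filling neck (30 mm across), which stands out of the side of the drum; 100 mm from the axle, 110 mm along the axle from the plane of the wheel. z points outwards along the neck, x along the axle.
- drum_mid (a point): Centre of the white tumbling drum, on the axle, 110 mm from the plane of the wheel. The drum is 124 mm across and 110 mm long (it begins 55 mm from the plane of the wheel). z points along the neck, x along the axle.
- stand: Fixed aluminium stand of the drum: base plate 240 (along the axle) x 170 x 12 mm; origin on the table under the middle of the drum, x along the axle from wheel to drum, z up. Two posts, 50 mm wide, carry the axle in round bearings that reach 26 mm above the axle; one stands between wheel and drum, its bearing 36 to 50 mm from the plane of the wheel.
- dish1: Bystander, loose: round clear dish, 90 mm across, 16 mm high; origin at the centre of its underside.
- dish2: Bystander, loose: round clear dish, 90 mm across, 16 mm high; origin at the centre of its underside.
- dish3: Bystander, loose: round clear dish, 90 mm across, 16 mm high; origin at the centre of its underside.
- jar: Bystander, loose: small clear jar with a white cap, 52 mm across, 75 mm high; origin at the centre of its underside.
- counter: Bystander, loose: steel hand tally counter, 50 x 42 x 30 mm, with a thumb button on top; origin at the centre of its underside.
- brush: Bystander, loose: small brush, 170 mm long, lying flat.
- phone: Bystander, loose: black phone lying flat, 150 x 72 x 9 mm; origin at the centre of its underside.

How it is judged:
By the outcome, as a careful person would: the job done as asked, in the order asked, and still so for the second after the job is handed in, with the robot touching nothing.
It also fails if it takes over 64 s, if anything falls off the work surface, if the arm or the gripper's body presses on something with over 40 N, if the wrist force passes 120 N, or if a joint passes its speed limit or range.

ROBOT

A 6-joint arm with a two-finger parallel gripper is mounted at the origin on the work surface. World frame = base frame: x ahead of the robot, y to its left, z up, the work surface at z = 0. Lengths are in m, angles in rad, forces in N, time in s.
With the tool pointing down it reaches from about 0.375 to 0.975 m from the base axis. Payload 3.8 kg.
Tool frame: the origin (TCP) lies on the centre line of the jaws, within the pads' length; the fingertips stand 14 mm ahead of it and the grasp point (between the pads) lies 5 mm behind it; x points along the fingers, y is the direction in which the jaws open and shut, and the axes are right-handed (so a half turn about x gives the same grasp; the last joint's range is limited). The gripper opens to 85 mm and grips with 20 to 120 N. Pads are 22 mm wide; open, the fingers measure 114 mm over their backs; the gripper's body (76 mm by 85 mm) begins 54 mm behind the grasp point. The pads swing forward as they close: fully open they stand 13 mm farther back than shut.
Start: joints at [-1.363, 0.264, 1.604, -0, 1.274, -0.037], TCP at [0.164, -0.655, 0.245] pointing down, gripper open.
Joint ranges: [-2.63, 2.63], [-0.94, 2.18], [0.31, 2.57], [-1.31, 4.45], [0, 2.66], [-2.55, 2.55]. Speed limits (rad/s): [2.57, 2.57, 3.14, 3.14, 3.14, 3.14].

INTERFACE

Orientations are given as a rotation vector (axis times angle).
In Python, from workcell import bot gives the robot as it stands.
- The arm moves only by the shell command python3 -m creep 'ROWS' [FORCE]. ROWS is JSON, a list of rows, each an object with "grip": the finger opening in cm, from 0 to 8.54; "dp": the shift along the tool's x, y, z in cm, a list of three; "rotation": the turn, a rotation vector about the tool's x, y, z in rad, a list of three. A call has 1 to 5 rows; each row is the pose to reach, as a shift and turn from the pose commanded when the call began, along the tool's axes at that moment; what a row does not reach only later rows make up. A row lasts 1/12 s, in which the tool goes at most 41.7 mm and 7.16 degrees, less where a joint would pass 70% of its speed; a pose out of reach is approached as far as the arm can. A call with a gripper value outside its range is refused whole. The fingers move at their own pace and stop on an object; FORCE is the grip in N (left out, the last holds). Time passes only in rows, so rows that repeat a pose let the fingers close. It gives the time, the measured TCP pose, the force and the opening at its end, in the units of the state.
- bot.read_state(): the state, without advancing time (a new reading comes with each control period).
- bot.read_camera(name): name is "scene" or "top" or "wrist"; returns (picture, depth): 420x560x3 uint8, red, green, blue; 420x560 float32, m along the optical axis (not along the pixel's ray), 0 where there is no reading.
- bot.get_calibration(name): a dict with "fx", "fy", "cx", "cy" (pixels), "rvec" (rotation vector, rad) and "tvec" (3), from world to camera coordinates, as OpenCV has them. Camera axes: x right, y down, z forward; pixel columns grow to the right and rows downward; lengths in m; the calibration is good to about 2 mm. A picture is of the moment at which its call begins: read the wrist's pose just before it. get_calibration takes no time and is no camera call; for the wrist camera it gives the pose at the moment of the call.
- bot.finish_job(): hands the job in, once; it reports no verdict.
The state is a dict: "time": time; "q": joint angles; "joint_vel": joint speeds; "joint_torque": joint torques, N m; "tool_pos": TCP position; "tcp_rot": TCP orientation; "wrist_force": force on the tool from outside, world axes, zero at the start; "torque": the same for the moment, N m; "width": opening from 0.0 (shut) to 1.0 (fully open).
Only numpy, scipy, OpenCV 4.12 (cv2) and the standard library are available. Lean on these libraries where they do the work, as an engineer would, in place of code of your own. Each camera call takes 0.05 s, during which the arm holds its last target.

## Working session

There is one attempt and no reset: what is moved stays moved. The work goes in short steps, Python scripts to look and compute and a shell command to move; the robot and the scene stay as the last step left them, time stands still between calls to the robot, and variables do not carry over. Pictures are saved under pics/ and viewed, and the job is handed in when it is done.

```bash
mkdir -p pics; ls; python3 - <<'E'
from workcell import bot
import cv2
s=bot.read_state(); print(s['time'],s['tool_pos'],s['tcp_rot'],s['width'])
import numpy as np
for n in ['scene','top','wrist']:
    c=bot.get_calibration(n); print(n,c)
    p,d=bot.read_camera(n)
    cv2.imwrite(f'pics/{n}0.png',p[:,:,::-1]); np.save(f'{n}0_d.npy',d)
E
```

```text
pics
0.0 [ 0.16343947 -0.65419923  0.24396394] [ 2.09209511  0.25965831 -2.09247969] 1.0023758249744972
scene {'fx': 435.4878728319518, 'fy': 435.4878728319518, 'cx': 279.99637325224523, 'cy': 210.09737902288586, 'rvec': array([ 2.48410093,  0.68811203, -0.2240882 ]), 'tvec': array([-0.45235338, -0.16081161,  1.50874898])}
top {'fx': 441.63908648573897, 'fy': 441.63908648573897, 'cx': 276.98574983784414, 'cy': 207.5824966432873, 'rvec': array([ 2.07466514, -2.14680139,  0.24266774]), 'tvec': array([0.01501476, 0.57914316, 1.3869486 ])}
wrist {'fx': 346.16493102321647, 'fy': 346.16493102321647, 'cx': 280.5631510488954, 'cy': 211.85457116966347, 'rvec': array([-2.28378667,  1.7826063 ,  0.26837094]), 'tvec': array([-0.67352111, -0.03707464,  0.37902264])}
```

View pics/scene0.png

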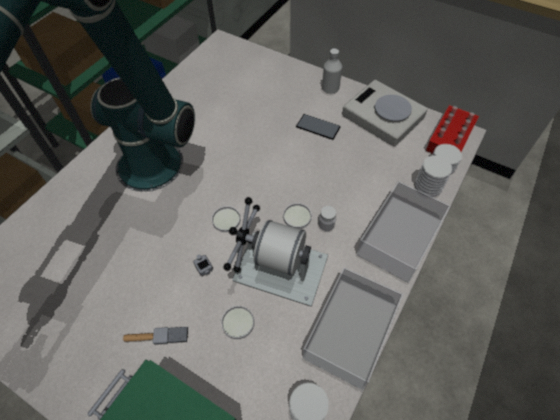

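View pics/top0.png

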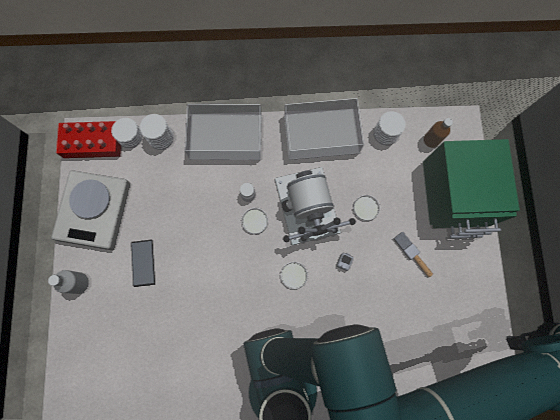

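View pics/wrist0.png

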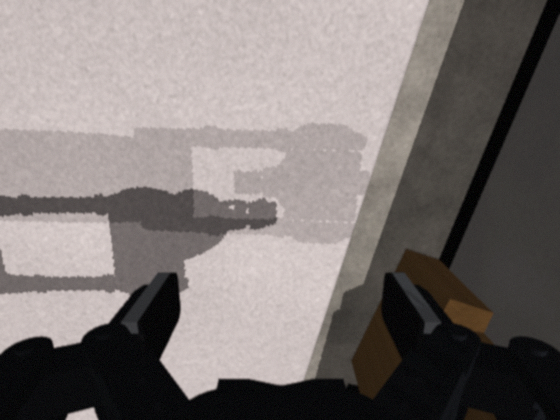

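The scene view shows the wheel near (242,237) and the drum at (280,248). In the top view the wheel is near (319,231), and something that looks like the neck is at (288,205). I'll zoom in.

```bash
cat > h.py <<'E'
from workcell import bot
import cv2,numpy as np
def cam(n):
    c=bot.get_calibration(n); R=cv2.Rodrigues(c['rvec'])[0]; K=np.array([[c['fx'],0,c['cx']],[0,c['fy'],c['cy']],[0,0,1]])
    return K,R,np.asarray(c['tvec'])
def ray(n,uv):
    K,R,t=cam(n); o=-R.T@t; d=R.T@np.linalg.inv(K)@[uv[0],uv[1],1]; return o,d   # depth-scaled
def onz(n,uv,z):
    o,d=ray(n,uv); return o+d*(z-o[2])/d[2]
def atd(n,uv,dep):
    o,d=ray(n,uv); return o+d*dep
def proj(n,P):
    K,R,t=cam(n); q=K@(R@np.asarray(P)+t); return q[:2]/q[2]
def tri(u1,u2,n1='scene',n2='top'):
    o1,d1=ray(n1,u1);o2,d2=ray(n2,u2)
    A=np.stack([d1,-d2],1);s=np.linalg.lstsq(A,o2-o1,rcond=None)[0]
    a=o1+d1*s[0];b=o2+d2*s[1]; return (a+b)/2,np.linalg.norm(a-b)
def crop(src,dst,x,y,w,h,k):
    im=cv2.imread(src)[y:y+h,x:x+w]; im=cv2.resize(im,None,fx=k,fy=k,interpolation=cv2.INTER_CUBIC)
    cv2.imwrite(dst,im)
E
python3 - <<'E'
from h import *
crop('pics/scene0.png','pics/s0z.png',205,180,130,125,5)
crop('pics/top0.png','pics/t0z.png',230,160,160,120,5)
E
```

```text
(no output)
```

View pics/s0z.png

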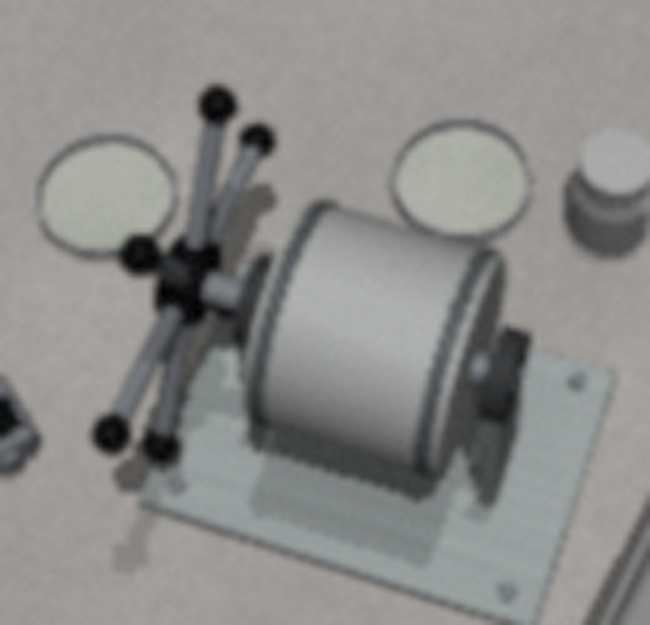

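View pics/t0z.png

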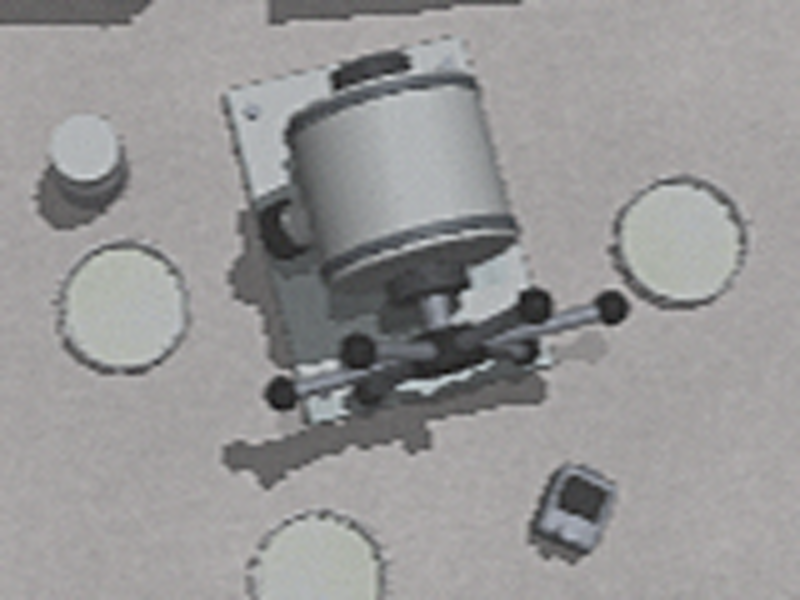

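```bash
python3 - <<'E'
from h import *
from scipy.optimize import least_squares
S=np.array([[217,104],[257,138],[141,254],[112,434],[162,445]])/5+[205,180]-0.4
T=np.array([[283,393],[357,350],[373,390],[535,303],[612,308],[522,350]])/5+[230,160]-0.4
for i,a in enumerate(S):
    for j,b in enumerate(T):
        P,g=tri(a,b)
        if g<0.008 and 0<P[2]<.26: print(i,j,P.round(4),round(g,4))
best=None
for yaw0 in [0.0,.2,.4]:
  for th0 in np.arange(0,1.05,.15):
    def res(p,full=False):
        x,y,yaw,th=p
        r=[]
        Ps=[]
        for k in range(6):
            a=th+k*np.pi/3
            # angle a from up, positive to -y of hub
            yl=-0.105*np.sin(a); Ps.append([x-np.sin(yaw)*yl,y+np.cos(yaw)*yl,0.13+0.105*np.cos(a)])
        ps=np.array([proj('scene',P) for P in Ps]); pt=np.array([proj('top',P) for P in Ps])
        for pts,m in((ps,S),(pt,T)):
            from scipy.optimize import linear_sum_assignment
            D=np.linalg.norm(pts[:,None]-m[None],axis=2); i,j=linear_sum_assignment(D)
            r+=list((pts[i]-m[j]).ravel())
        return np.array(r) if not full else (Ps,ps,pt)
    h0=onz('top',(449/5+230,348/5+160),.13)
    o=least_squares(res,[h0[0],h0[1],yaw0,th0],loss='soft_l1',diff_step=1e-4)
    if best is None or o.cost<best[0].cost: best=(o,res(o.x,True),res(o.x))
o,f,r=best
print(o.cost,o.x,np.abs(r).max()); print(np.array(f[0]).round(3))
# cap position
x,y,yaw,th=o.x
ax=np.array([np.cos(yaw),np.sin(yaw),0]);ly=np.array([-np.sin(yaw),np.cos(yaw),0])
for k in range(6):
    a=th+np.pi/6+k*np.pi/3
    P=np.array([x,y,.13])+.11*ax+.093*(-np.sin(a)*ly+np.cos(a)*np.array([0,0,1]))
    print('neck angle',round(a%6.283,3),((proj('top',P)-[230,160])*5).round(),((proj('scene',P)-[205,180])*5).round())
    
D=np.load('top0_d.npy')
for n,uv in dict(cap=(282,228),jar=(87,148),d1=(122,308),d2=(682,242),d3=(318,575),cnt=(578,508)).items():
    u=np.array(uv)/5+[230,160]; print(n, atd('top',u,D[int(u[1]),int(u[0])]).round(3))
E
```

```text
0 1 [ 0.4769 -0.0703  0.2177] 0.0018
1 0 [ 0.4678 -0.029   0.1243] 0.0001
2 3 [ 0.4994 -0.1728  0.2299] 0.0003
3 4 [ 0.5111 -0.2329  0.1435] 0.0005
4 5 [ 0.5027 -0.1903  0.0453] 0.0006Traceback (most recent call last):
  File "<stdin>", line 27, in <module>
    return func(*args, **kwargs)
    result = trf(vector_fun.fun, vector_fun.jac, x0, f0, J0, lb, ub, ftol, xtol,
                 gtol, max_nfev, x_scale, loss_function, tr_solver,
                 tr_options.copy(), verbose, callback=callback_wrapped)
    return trf_no_bounds(
        fun, jac, x0, f0, J0, ftol, xtol, gtol, max_nfev, x_scale,
        loss_function, tr_solver, tr_options, verbose, callback=callback)
    J = jac(x)
    self._update_jac()
    ~~~~~~~~~~~~~~~~^^
    self.J = self.jac_wrapped(xp_copy(self.x), f0=self.f)
             ~~~~~~~~~~~~~~~~^^^^^^^^^^^^^^^^^^^^^^^^^^^^
    J, dct = approx_derivative(
             ~~~~~~~~~~~~~~~~~^
        self.fun,
        ^^^^^^^^^
    ...<2 lines>...
        **self.finite_diff_options,
        ^^^^^^^^^^^^^^^^^^^^^^^^^^^
    )
    ^
    J, _nfev = _dense_difference(fun_wra
[... 278 characters left out ...]
n f_evals]
                                    ^^^^^^^
    f = np.atleast_1d(self.fun(x, *self.args, **self.kwargs))
                      ~~~~~~~~^^^^^^^^^^^^^^^^^^^^^^^^^^^^^^
    return np.atleast_1d(self.fun(x))
                         ~~~~~~~~^^^
    return self.f(x, *self.args, **self.kwargs)
           ~~~~~~^^^^^^^^^^^^^^^^^^^^^^^^^^^^^^
  File "<stdin>", line 20, in res
  File "h.py", line 13, in proj
    K,R,t=cam(n); q=K@(R@np.asarray(P)+t); return q[:2]/q[2]
          ~~~^^^
  File "h.py", line 4, in cam
    c=bot.get_calibration(n); R=cv2.Rodrigues(c['rvec'])[0]; K=np.array([[c['fx'],0,c['cx']],[0,c['fy'],c['cy']],[0,0,1]])
ValueError: time passes only in moves, steps and waits
```

```bash
cat >> h.py <<'E'
from scipy.spatial.transform import Rotation as Ro
HUB=np.array([.4896,-.1307,.13]); YAW=.209
AX=np.array([np.cos(YAW),np.sin(YAW),0]);LY=np.array([-np.sin(YAW),np.cos(YAW),0]);Z=np.array([0,0,1.])
def state():
    s=bot.read_state(); return s,np.array(s['tool_pos']),Ro.from_rotvec(s['tcp_rot'])
def hubc(P): d=np.asarray(P)-HUB; return np.array([d@AX,d@LY,d[2]])
def fromhub(h): return HUB+h[0]*AX+h[1]*LY+h[2]*Z
def delta(target,Rt=None):
    s,p,R=state(); m=R.as_matrix()
    print('dp cm',(m.T@(np.asarray(target)-p)*100).round(2))
    if Rt is not None: print('rot',(R.inv()*Ro.from_matrix(Rt)).as_rotvec().round(3))
def rep():
    s,p,R=state(); print('t',round(s['time'],2),'hub mm',(hubc(p)*1000).round(1),'F hub',np.round([np.dot(s['wrist_force'],a) for a in (AX,LY,Z)],1),'w',round(s['width'],2)); m=R.as_matrix(); print('axes in hub (cols x,y,z)\n',(np.stack([AX,LY,Z])@m).round(3))
E
python3 - <<'E'
from h import *
rep()
D=np.load('top0_d.npy')
for n,uv in dict(cap=(282,228),jar=(87,148),d1=(122,308),d2=(682,242),d3=(318,575),cnt=(578,508)).items():
    u=np.array(uv)/5+[230,160]; P=atd('top',u,D[int(u[1]),int(u[0])]); print(n, P.round(3),(hubc(P)*1000).round())
A,B,C,Dd,E=[np.array(v) for v in ([.4769,-.0703,.2177],[.4678,-.029,.1243],[.4994,-.1728,.2299],[.5111,-.2329,.1435],[.5027,-.1903,.0453])]
for v in (A,B,C,Dd,E):
    h=hubc(v)-[0,0,.0025]; print((h*1000).round(1),np.degrees(np.arctan2(-h[1],h[2])).round(1))
t=fromhub([0,.10,.22]); delta(t,np.stack([-Z,LY,AX],1)); delta(t,np.stack([-Z,AX,-LY],1)); delta(t,np.stack([-Z,-AX,LY],1));delta(t,np.stack([-Z,-LY,-AX],1))
E
```

```text
t 0.15 hub mm [-427.7 -444.6  114.2] F hub [-0.4  0.2  1.3] w 1.01
axes in hub (cols x,y,z)
 [[ 0.     0.036 -0.999]
 [ 0.002 -0.999 -0.036]
 [-1.    -0.002 -0.   ]]
cap [ 0.578 -0.035  0.096] [106.  76. -34.]
jar [0.641 0.09  0.074] [194. 185. -56.]
d1 [0.546 0.073 0.005] [  97.  187. -125.]
d2 [ 0.58  -0.312  0.001] [  51. -196. -129.]
d3 [ 0.362 -0.053  0.006] [-109.  103. -124.]
cnt [ 0.398 -0.224  0.027] [-109.  -72. -103.]
[ 0.1 61.7 85.2] -35.9
[ -0.2 104.   -8.2] -94.5
[  0.9 -43.2  97.4] 23.9
[  -0.2 -104.4   11. ] 84.0
[  0.4 -61.  -87.2] 145.0
dp cm [-10.48 -52.91 -44.69]
rot [-3.106e+00 -3.000e-03 -0.000e+00]
dp cm [-10.48 -52.91 -44.69]
rot [-1.535e+00 -1.000e-03  1.000e-03]
dp cm [-10.48 -52.91 -44.69]
rot [1.607e+00 1.000e-03 1.000e-03]
dp cm [-10.48 -52.91 -44.69]
rot [ 0.036 -0.     0.002]
```

```bash
python3 -m creep '[{"grip":0,"dp":[-4,0,0],"rotation":[0,0,0]},{"grip":0,"dp":[-8,-2,-1],"rotation":[0.036,0,0]},{"grip":0,"dp":[-10.5,-6,-4],"rotation":[0.036,0,0]},{"grip":0,"dp":[-10.5,-9,-6.5],"rotation":[0.036,0,0]},{"grip":0,"dp":[-10.5,-12,-9],"rotation":[0.036,0,0]}]' 40
python3 -m creep '[{"grip":0,"dp":[0,-3,-2.5],"rotation":[0,0,0]},{"grip":0,"dp":[0,-6,-5],"rotation":[0,0,0]},{"grip":0,"dp":[0,-9,-7.5],"rotation":[0,0,0]},{"grip":0,"dp":[0,-12,-10],"rotation":[0,0,0]},{"grip":0,"dp":[0,-15,-12.5],"rotation":[0,0,0]}]'
python3 -c "
from h import *
rep(); delta(fromhub([0,.1,.22]),np.stack([-Z,-LY,-AX],1))"
```

```text
time: 0.57
tool_pos: [0.2176, -0.5264, 0.3528]
tcp_rot: [2.112, 0.214, -2.109]
wrist_force: [1.0, 0.2, 0.0]
width: 0.298
time: 0.98
tool_pos: [0.3086, -0.3518, 0.3496]
tcp_rot: [2.112, 0.221, -2.112]
wrist_force: [1.3, -0.0, -0.1]
width: -0.001
t 0.98 hub mm [-222.9 -178.7  219.6] F hub [ 1.3 -0.3 -0.1] w -0.0
axes in hub (cols x,y,z)
 [[ 0.    -0.001 -1.   ]
 [ 0.    -1.     0.001]
 [-1.    -0.    -0.   ]]
dp cm [ -0.03 -27.89 -22.27]
rot [-0.001 -0.     0.   ]
```

```bash
python3 -m creep '[{"grip":0,"dp":[0,-3,-2.5],"rotation":[0,0,0]},{"grip":0,"dp":[0,-6,-5],"rotation":[0,0,0]},{"grip":0,"dp":[0,-9,-7.5],"rotation":[0,0,0]},{"grip":0,"dp":[0,-12,-10],"rotation":[0,0,0]},{"grip":0,"dp":[0,-15,-12.5],"rotation":[0,0,0]}]'
python3 -m creep '[{"grip":0,"dp":[0,-3.5,-2.5],"rotation":[0,0,0]},{"grip":0,"dp":[0,-7,-5],"rotation":[0,0,0]},{"grip":0,"dp":[0,-10.5,-7.5],"rotation":[0,0,0]},{"grip":0,"dp":[0,-13.5,-9.8],"rotation":[0,0,0]},{"grip":0,"dp":[0,-13.5,-9.8],"rotation":[0,0,0]}]'
python3 - <<'E'
from h import *
rep(); delta(fromhub([0,.105,.085]),np.stack([-Z,-LY,-AX],1))
p,d=bot.read_camera('scene'); cv2.imwrite('pics/s1.png',p[:,:,::-1]); crop('pics/s1.png','pics/s1z.png',160,130,200,150,4)
E
```

```text
time: 1.4
tool_pos: [0.3998, -0.1792, 0.3498]
tcp_rot: [2.112, 0.221, -2.111]
wrist_force: [0.7, -0.1, 0.6]
width: 0.004
time: 1.82
tool_pos: [0.4692, -0.0223, 0.3495]
tcp_rot: [2.11, 0.233, -2.108]
wrist_force: [-0.1, 0.0, -0.5]
width: -0.002
t 1.82 hub mm [  2.5 110.3 219.5] F hub [-0.1  0.  -0.5] w -0.0
axes in hub (cols x,y,z)
 [[ 0.002  0.007 -1.   ]
 [ 0.004 -1.    -0.007]
 [-1.    -0.004 -0.002]]
dp cm [13.45  0.58  0.28]
rot [ 0.007 -0.002  0.004]
```

View pics/s1z.png

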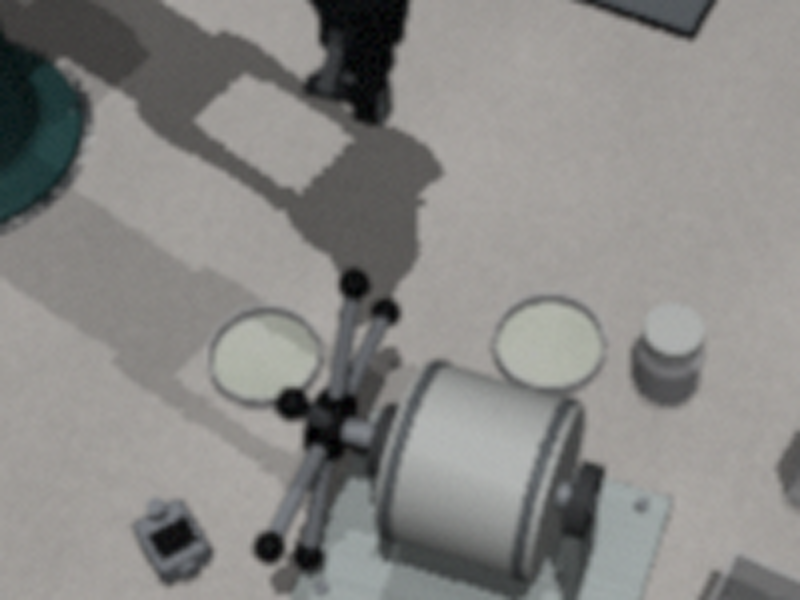

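The shut fingertips show at zoomed (345,105), on the +y side above ball A at (355,283). The wheel hasn't moved. Next I lower them beside spoke A.

```bash
python3 -m creep '[{"grip":0,"dp":[3.5,0,0.3],"rotation":[0.007,0,0]},{"grip":0,"dp":[7,0,0.3],"rotation":[0.007,0,0]},{"grip":0,"dp":[10,0,0.3],"rotation":[0.007,0,0]},{"grip":0,"dp":[12.5,0,0.3],"rotation":[0.007,0,0]},{"grip":0,"dp":[13.9,0,0.3],"rotation":[0.007,0,0]}]'
python3 -m creep '[{"grip":0,"dp":[0.1,0.3,0],"rotation":[0,0,0]},{"grip":0,"dp":[0.1,0.8,0],"rotation":[0,0,0]},{"grip":0,"dp":[0.1,1.2,0],"rotation":[0,0,0]},{"grip":0,"dp":[0.1,1.6,0],"rotation":[0,0,0]},{"grip":0,"dp":[0.1,1.6,0],"rotation":[0,0,0]}]'
python3 - <<'E'
from h import *
rep()
E
```

```text
time: 2.28
tool_pos: [0.4617, -0.0303, 0.2069]
tcp_rot: [2.11, 0.214, -2.122]
wrist_force: [-0.5, -0.0, -0.1]
width: 0.001
time: 2.7
tool_pos: [0.4689, -0.0458, 0.2118]
tcp_rot: [2.119, 0.213, -2.113]
wrist_force: [0.1, 1.3, 0.4]
width: 0.001
t 2.7 hub mm [-2.6 87.3 81.8] F hub [0.3 1.3 0.4] w 0.0
axes in hub (cols x,y,z)
 [[ 0.003 -0.008 -1.   ]
 [-0.001 -1.     0.008]
 [-1.     0.001 -0.003]]
```

```bash
python3 -m creep '[{"grip":0,"dp":[0.1,0.5,-0.1],"rotation":[0,0,0]},{"grip":0,"dp":[0.2,1,-0.2],"rotation":[0,0,0]},{"grip":0,"dp":[0.3,1.5,-0.2],"rotation":[0,0,0]},{"grip":0,"dp":[0.3,2,-0.2],"rotation":[0,0,0]},{"grip":0,"dp":[0.3,2.5,-0.2],"rotation":[0,0,0]}]'
python3 -m creep '[{"grip":0,"dp":[0,0.5,0],"rotation":[0,0,0]},{"grip":0,"dp":[0,1,0],"rotation":[0,0,0]},{"grip":0,"dp":[0,1.5,0],"rotation":[0,0,0]},{"grip":0,"dp":[0,2,0],"rotation":[0,0,0]},{"grip":0,"dp":[0,2.5,0],"rotation":[0,0,0]}]'
python3 - <<'E'
from h import *
rep()
p,d=bot.read_camera('scene'); cv2.imwrite('pics/s2.png',p[:,:,::-1]); crop('pics/s2.png','pics/s2z.png',160,130,200,150,4)
E
```

```text
time: 3.12
tool_pos: [0.4758, -0.0675, 0.2106]
tcp_rot: [2.12, 0.218, -2.114]
wrist_force: [-10.1, 13.2, 26.7]
width: -0.004
time: 3.53
tool_pos: [0.4835, -0.094, 0.2167]
tcp_rot: [2.125, 0.211, -2.103]
wrist_force: [-11.0, 6.2, 35.9]
width: -0.001
t 3.53 hub mm [ 1.6 37.1 86.7] F hub [-9.4  8.3 35.9] w -0.0
axes in hub (cols x,y,z)
 [[ 0.01  -0.007 -1.   ]
 [-0.004 -1.     0.007]
 [-1.     0.004 -0.01 ]]
```

View pics/s2z.png

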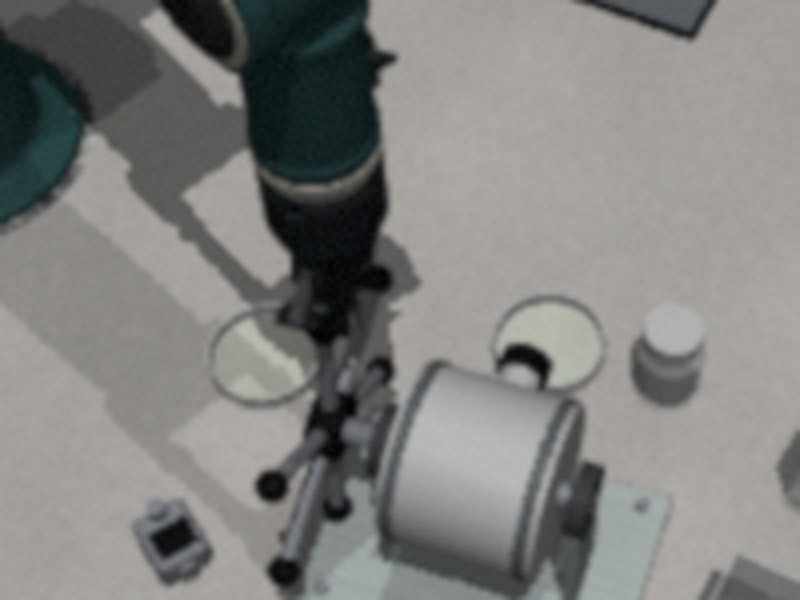

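```bash
cat >> h.py <<'E'
def ang(uv,n='scene'):
    o,d=ray(n,uv); s=((HUB-o)@AX)/(d@AX); h=hubc(o+d*s); return (h*1000).round(1),np.hypot(h[1],h[2]).round(4),np.degrees(np.arctan2(-h[1],h[2])).round(1)
E
python3 - <<'E'
from h import *
for u in [(375,278),(380,370),(270,485),(337,507),(285,570),(323,320)]:
    print(u,*ang(np.array(u)/4+[160,130]-.4))
E
python3 - <<'E'
from h import *
p,d=bot.read_camera('wrist'); cv2.imwrite('pics/w2.png',p[:,:,::-1])
p,d=bot.read_camera('top'); cv2.imwrite('pics/t2.png',p[:,:,::-1]); crop('pics/t2.png','pics/t2z.png',230,160,160,120,5)
E
```

```text
(375, 278) [ 0.  92.4 51.3] 0.1057 -60.9
(380, 370) [ -0.   83.3 -55.5] 0.1001 -123.7
(270, 485) [ -0.  -87.2  68.9] 0.1111 51.7
(337, 507) [   0.   -11.9 -100. ] 0.1007 173.2
(285, 570) [  0.  -93.9 -42. ] 0.1028 114.1
(323, 320) [  0.   12.2 114.3] 0.1149 -6.1
```

View pics/w2.png

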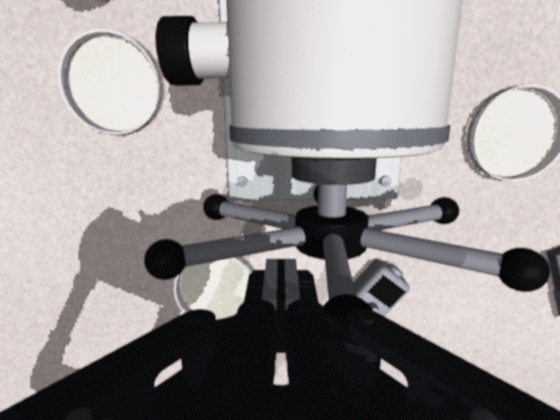

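View pics/t2z.png

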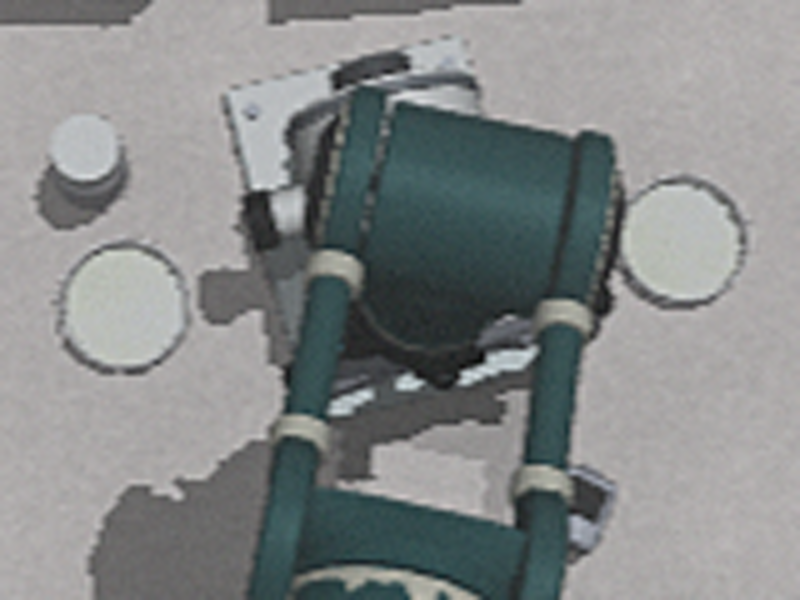

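In the wrist view, the fingertips (281,280) have passed over the spoke. The ball at (345,305) is pressing on the flared linkage above the pads, which explains the 36 N upward. I'll back off and rise so that only the tips touch.

```bash
python3 -m creep '[{"grip":0,"dp":[-0.8,-0.6,0],"rotation":[0,0,0]},{"grip":0,"dp":[-1.6,-1,0],"rotation":[0,0,0]},{"grip":0,"dp":[-1.8,-1,0],"rotation":[0,0,0]},{"grip":0,"dp":[-1.8,-1,0],"rotation":[0,0,0]}]'
python3 - <<'E'
from h import *
rep()
p,d=bot.read_camera('wrist'); cv2.imwrite('pics/w3.png',p[:,:,::-1])
E
```

```text
time: 4.02
tool_pos: [0.4782, -0.084, 0.2256]
tcp_rot: [2.116, 0.214, -2.113]
wrist_force: [-0.2, 0.5, -1.2]
width: -0.003
t 4.02 hub mm [-1.5 48.1 95.6] F hub [-0.1  0.6 -1.2] w -0.0
axes in hub (cols x,y,z)
 [[ 0.001 -0.007 -1.   ]
 [-0.001 -1.     0.007]
 [-1.     0.001 -0.001]]
```

View pics/w3.png

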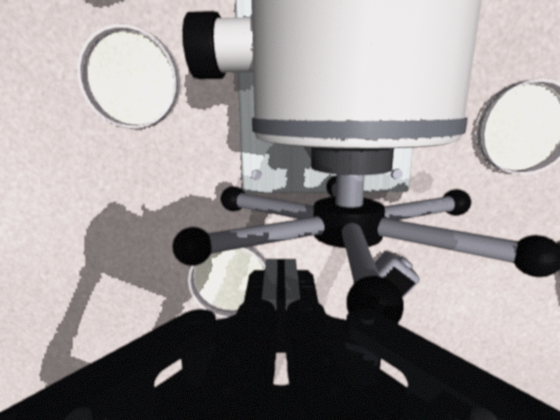

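```bash
python3 -m creep '[{"grip":0,"dp":[-0.9,0.3,-0.1],"rotation":[0,0,0]},{"grip":0,"dp":[-0.9,1,-0.1],"rotation":[0,0,0]},{"grip":0,"dp":[-0.9,1.6,-0.1],"rotation":[0,0,0]},{"grip":0,"dp":[-0.9,2.1,-0.1],"rotation":[0,0,0]},{"grip":0,"dp":[-0.9,2.6,-0.1],"rotation":[0,0,0]}]'
python3 - <<'E'
from h import *
rep()
E
python3 -m creep '[{"grip":0,"dp":[0,0.5,0],"rotation":[0,0,0]},{"grip":0,"dp":[0,1,0],"rotation":[0,0,0]},{"grip":0,"dp":[0,1.5,0],"rotation":[0,0,0]},{"grip":0,"dp":[0,2,0],"rotation":[0,0,0]},{"grip":0,"dp":[0,2.0,0],"rotation":[0,0,0]}]'
python3 - <<'E'
from h import *
rep()
p,d=bot.read_camera('wrist'); cv2.imwrite('pics/w4.png',p[:,:,::-1])
E
```

```text
time: 4.48
tool_pos: [0.484, -0.1095, 0.2337]
tcp_rot: [2.116, 0.215, -2.116]
wrist_force: [0.2, 2.5, 1.0]
width: 0.004
t 4.48 hub mm [ -1.   21.9 103.7] F hub [0.7 2.4 1. ] w 0.0
axes in hub (cols x,y,z)
 [[-0.    -0.008 -1.   ]
 [ 0.001 -1.     0.008]
 [-1.    -0.001  0.   ]]
time: 4.9
tool_pos: [0.4877, -0.1297, 0.2333]
tcp_rot: [2.114, 0.213, -2.116]
wrist_force: [0.0, -0.1, -0.2]
width: 0.003
t 4.9 hub mm [ -1.6   1.4 103.3] F hub [ 0.  -0.1 -0.2] w 0.0
axes in hub (cols x,y,z)
 [[-0.001 -0.008 -1.   ]
 [-0.    -1.     0.008]
 [-1.     0.     0.001]]
```

View pics/w4.png

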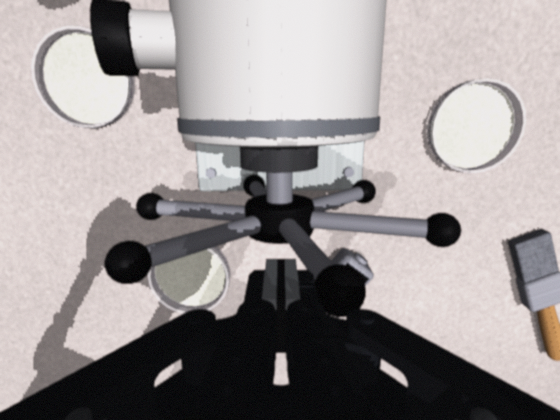

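The wheel now turns at about 2.4 N. Spoke A is tipping to the right, with its ball at (340,290), and the neck at (115,38) is nearly level. I'll continue.

```bash
python3 -m creep '[{"grip":0,"dp":[0.1,0.5,-0.1],"rotation":[0,0,0]},{"grip":0,"dp":[0.3,1,-0.1],"rotation":[0,0,0]},{"grip":0,"dp":[0.5,1.5,-0.1],"rotation":[0,0,0]},{"grip":0,"dp":[0.7,2,-0.1],"rotation":[0,0,0]},{"grip":0,"dp":[0.9,2.5,-0.1],"rotation":[0,0,0]}]'
python3 - <<'E'
from h import *
rep()
E
python3 -m creep '[{"grip":0,"dp":[0.1,0.5,0],"rotation":[0,0,0]},{"grip":0,"dp":[0.2,0.8,0],"rotation":[0,0,0]},{"grip":0,"dp":[0.2,0.8,0],"rotation":[0,0,0]}]'
python3 - <<'E'
from h import *
rep()
p,d=bot.read_camera('wrist'); cv2.imwrite('pics/w5.png',p[:,:,::-1])
p,d=bot.read_camera('scene'); cv2.imwrite('pics/s5.png',p[:,:,::-1]); crop('pics/s5.png','pics/s5z.png',160,130,200,150,4)
E
```

```text
time: 5.37
tool_pos: [0.4943, -0.1534, 0.2249]
tcp_rot: [2.116, 0.214, -2.114]
wrist_force: [0.0, 2.1, 2.8]
width: 0.0
t 5.37 hub mm [ -0.2 -23.2  94.9] F hub [0.4 2.1 2.8] w 0.0
axes in hub (cols x,y,z)
 [[ 0.001 -0.007 -1.   ]
 [-0.    -1.     0.007]
 [-1.     0.    -0.001]]
time: 5.62
tool_pos: [0.4952, -0.1613, 0.2221]
tcp_rot: [2.114, 0.214, -2.117]
wrist_force: [-0.7, 1.4, -0.1]
width: 0.002
t 5.62 hub mm [ -0.8 -31.1  92.1] F hub [-0.4  1.5 -0.1] w 0.0
axes in hub (cols x,y,z)
 [[-0.001 -0.008 -1.   ]
 [ 0.    -1.     0.008]
 [-1.    -0.     0.001]]
```

View pics/s5z.png

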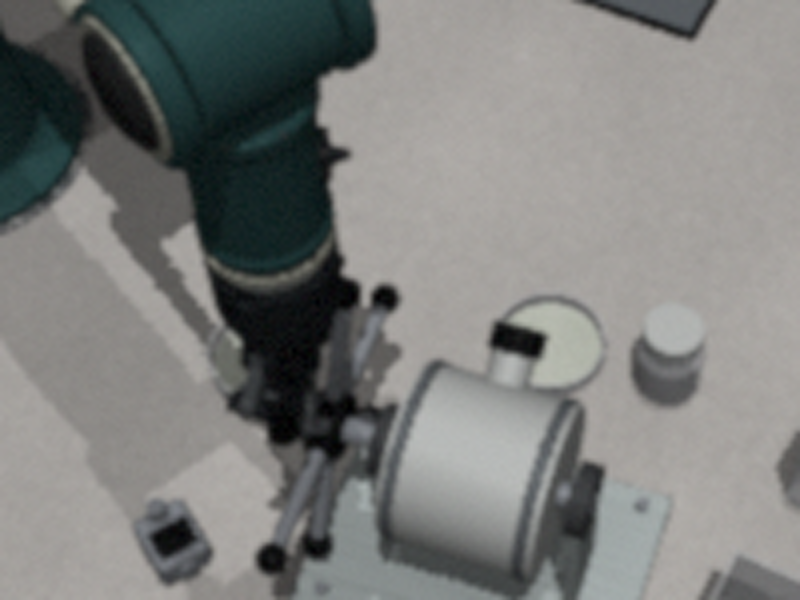

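View pics/w5.png

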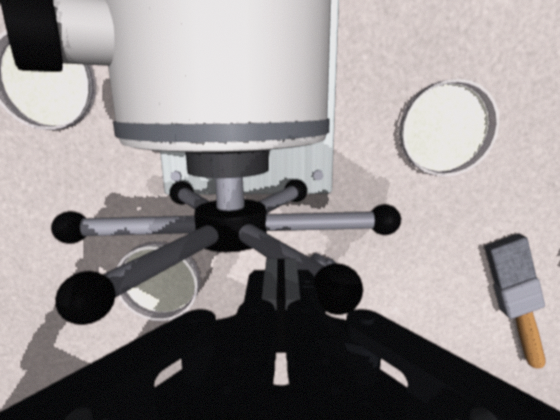

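```bash
python3 - <<'E'
from h import *
for u in [(272,557),(318,545),(384,297),(347,290)]:
    print(u,*ang(np.array(u)/4+[160,130]-.4))
rep()
E
```

```text
(272, 557) [  -0.  -104.4   -0.9] 0.1044 90.5
(318, 545) [ -0.  -47.3 -94.2] 0.1054 153.3
(384, 297) [  0.  103.1  12.8] 0.1039 -82.9
(347, 290) [ 0.  49.6 96.1] 0.1081 -27.3
t 5.72 hub mm [ -0.7 -31.1  92.6] F hub [-0.7  0.9  0.5] w 0.0
axes in hub (cols x,y,z)
 [[-0.001 -0.007 -1.   ]
 [-0.001 -1.     0.007]
 [-1.     0.001  0.001]]
```

```bash
python3 -m creep '[{"grip":0,"dp":[0,-1.2,0],"rotation":[0,0,0]},{"grip":0,"dp":[-3,-2,0],"rotation":[0,0,0]},{"grip":0,"dp":[-6,-3,0],"rotation":[0,0,0]},{"grip":0,"dp":[-6.3,-7,0],"rotation":[0,0,0]},{"grip":0,"dp":[-6.3,-11,0],"rotation":[0,0,0]}]'
python3 -m creep '[{"grip":0,"dp":[0,-2,0],"rotation":[0,0,0]},{"grip":0,"dp":[2,-2.4,0],"rotation":[0,0,0]},{"grip":0,"dp":[4,-2.4,0],"rotation":[0,0,0]},{"grip":0,"dp":[5.3,-2.4,0],"rotation":[0,0,0]},{"grip":0,"dp":[5.6,-2.4,0],"rotation":[0,0,0]}]'
python3 - <<'E'
from h import *
rep()
p,d=bot.read_camera('wrist'); cv2.imwrite('pics/w6.png',p[:,:,::-1])
E
```

```text
time: 6.13
tool_pos: [0.475, -0.0528, 0.2895]
tcp_rot: [2.123, 0.209, -2.109]
wrist_force: [0.8, 0.9, -0.0]
width: 0.001
time: 6.55
tool_pos: [0.4666, -0.0284, 0.2275]
tcp_rot: [2.111, 0.216, -2.119]
wrist_force: [-0.4, -0.1, -0.6]
width: 0.001
t 6.55 hub mm [ -1.2 104.8  97.5] F hub [-0.4 -0.  -0.6] w 0.0
axes in hub (cols x,y,z)
 [[-0.004 -0.006 -1.   ]
 [ 0.001 -1.     0.006]
 [-1.    -0.001  0.004]]
```

View pics/w6.png

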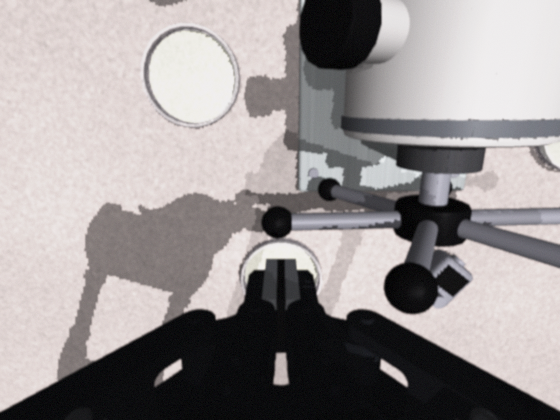

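The tips at (281,280) stand clear to the left of ball B at (410,288). Now the second push.

```bash
python3 -m creep '[{"grip":0,"dp":[0,0.8,0],"rotation":[0,0,0]},{"grip":0,"dp":[0,1.6,-0.1],"rotation":[0,0,0]},{"grip":0,"dp":[0,2.4,-0.1],"rotation":[0,0,0]},{"grip":0,"dp":[-0.1,3,-0.1],"rotation":[0,0,0]},{"grip":0,"dp":[-0.2,3.5,-0.1],"rotation":[0,0,0]}]'
python3 -m creep '[{"grip":0,"dp":[-0.2,0.5,0],"rotation":[0,0,0]},{"grip":0,"dp":[-0.3,1,0],"rotation":[0,0,0]},{"grip":0,"dp":[-0.4,1.5,0],"rotation":[0,0,0]},{"grip":0,"dp":[-0.5,2,0],"rotation":[0,0,0]},{"grip":0,"dp":[-0.6,2.5,0],"rotation":[0,0,0]}]'
python3 -c "
from h import *
rep()"
```

```text
time: 7.02
tool_pos: [0.4774, -0.0636, 0.2336]
tcp_rot: [2.119, 0.215, -2.116]
wrist_force: [-3.8, 7.7, 11.1]
width: -0.001
time: 7.43
tool_pos: [0.4831, -0.0883, 0.2402]
tcp_rot: [2.12, 0.214, -2.112]
wrist_force: [-0.5, 2.9, 5.6]
width: -0.001
t 7.43 hub mm [  2.5  42.8 110.2] F hub [0.1 3.  5.6] w -0.0
axes in hub (cols x,y,z)
 [[ 0.004 -0.008 -1.   ]
 [ 0.    -1.     0.008]
 [-1.    -0.    -0.004]]
```

```bash
python3 -m creep '[{"grip":0,"dp":[0,0.5,0],"rotation":[0,0,0]},{"grip":0,"dp":[0,1,0],"rotation":[0,0,0]},{"grip":0,"dp":[0,1.5,0],"rotation":[0,0,0]},{"grip":0,"dp":[0,2,0],"rotation":[0,0,0]},{"grip":0,"dp":[0,2.5,0],"rotation":[0,0,0]}]'
python3 -m creep '[{"grip":0,"dp":[0,0.5,0],"rotation":[0,0,0]},{"grip":0,"dp":[0,1,0],"rotation":[0,0,0]},{"grip":0,"dp":[0.1,1.5,0],"rotation":[0,0,0]},{"grip":0,"dp":[0.2,1.9,0],"rotation":[0,0,0]},{"grip":0,"dp":[0.3,1.9,0],"rotation":[0,0,0]}]'
python3 - <<'E'
from h import *
rep()
p,d=bot.read_camera('wrist'); cv2.imwrite('pics/w7.png',p[:,:,::-1])
E
```

```text
time: 7.85
tool_pos: [0.4866, -0.1131, 0.2376]
tcp_rot: [2.115, 0.214, -2.116]
wrist_force: [-0.1, 1.9, 1.8]
width: -0.0
time: 8.27
tool_pos: [0.4905, -0.1322, 0.2346]
tcp_rot: [2.115, 0.213, -2.116]
wrist_force: [0.1, 0.6, -0.7]
width: 0.001
t 8.27 hub mm [  0.6  -1.6 104.6] F hub [ 0.3  0.6 -0.7] w 0.0
axes in hub (cols x,y,z)
 [[-0.    -0.008 -1.   ]
 [-0.001 -1.     0.008]
 [-1.     0.001  0.   ]]
```

View pics/w7.png

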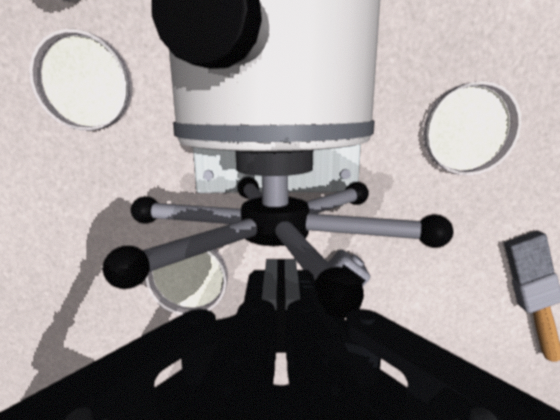

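The geometry repeats the first push, with ball B at (340,290). I'll go on more slowly, stop a little short and measure.

```bash
python3 -m creep '[{"grip":0,"dp":[0.1,0.4,0],"rotation":[0,0,0]},{"grip":0,"dp":[0.3,0.8,0],"rotation":[0,0,0]},{"grip":0,"dp":[0.5,1.2,0],"rotation":[0,0,0]},{"grip":0,"dp":[0.7,1.6,0],"rotation":[0,0,0]},{"grip":0,"dp":[0.9,1.9,0],"rotation":[0,0,0]}]'
python3 -m creep '[{"grip":0,"dp":[0.1,0.2,0],"rotation":[0,0,0]},{"grip":0,"dp":[0.2,0.3,0],"rotation":[0,0,0]},{"grip":0,"dp":[0.2,0.3,0],"rotation":[0,0,0]}]'
python3 - <<'E'
from h import *
rep()
p,d=bot.read_camera('wrist'); cv2.imwrite('pics/w8.png',p[:,:,::-1])
p,d=bot.read_camera('scene'); cv2.imwrite('pics/s8.png',p[:,:,::-1]); crop('pics/s8.png','pics/s8z.png',205,180,130,120,5)
E
```

```text
time: 8.73
tool_pos: [0.4944, -0.1502, 0.2256]
tcp_rot: [2.115, 0.214, -2.115]
wrist_force: [-0.3, 2.0, 2.1]
width: 0.002
time: 8.98
tool_pos: [0.4948, -0.1531, 0.2235]
tcp_rot: [2.115, 0.214, -2.116]
wrist_force: [-0.0, 0.5, 0.0]
width: 0.002
t 8.98 hub mm [  0.4 -23.   93.5] F hub [0.1 0.5 0. ] w 0.0
axes in hub (cols x,y,z)
 [[-0.    -0.007 -1.   ]
 [-0.    -1.     0.007]
 [-1.     0.     0.   ]]
```

View pics/s8z.png

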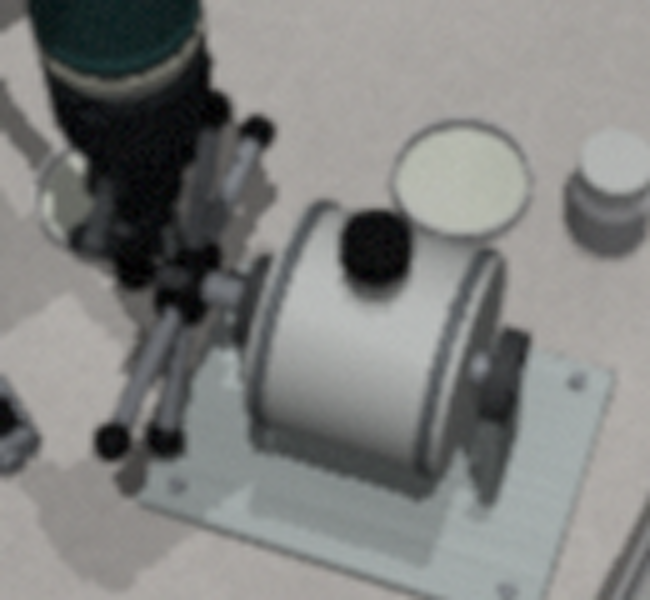

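View pics/w8.png

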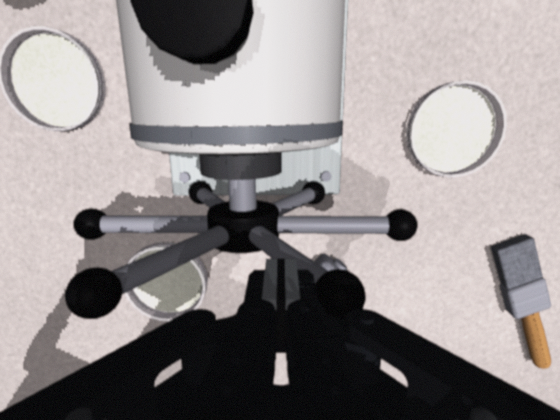

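```bash
cat > meas.py <<'E'
from h import *
import sys
def blob(im,u,r):
    g=cv2.cvtColor(im,cv2.COLOR_BGR2GRAY); x,y=map(int,u); m=np.zeros(g.shape,np.uint8); cv2.circle(m,(x,y),r,255,-1)
    m=((g<45)&(m>0)).astype(np.uint8)
    m=cv2.morphologyEx(m,cv2.MORPH_OPEN,np.ones((3,3)))
    c=max(cv2.findContours(m,cv2.RETR_EXTERNAL,cv2.CHAIN_APPROX_NONE)[0],key=cv2.contourArea)
    return cv2.minEnclosingCircle(c)
E
python3 - <<'E'
from meas import *
im=cv2.imread('pics/w8.png')
hs=[]
for u in [(90,223),(402,224)]:
    c,r=blob(im,u,19); a=ang(c,'wrist'); hs.append(a[0]); print(c,r,*a)
v=hs[0]-hs[1]; print('level spoke tilt deg',np.degrees(np.arctan2(-v[1],v[2]))+90, (hs[0]+hs[1])/2)
im=cv2.imread('pics/s8.png'); hs=[]
for u in [(113,440),(257,130),(217,105),(165,438)]:
    c=np.array(u)/5+[205,180]-.4; a=ang(c); hs.append(a[0]); print(c,*a)
for i,j in((1,0),(2,3)):
    v=hs[i]-hs[j]; print(np.degrees(np.arctan2(-v[1],v[2])))
# cap top in scene
o=ang; P=fromhub([.11,0,.10]); print('ideal cap',((proj('scene',P)-[205,180]+.4)*5))
E
```

```text
(90.16402435302734, 223.02139282226562) 16.284772872924805 [  0.  108.   -3.2] 0.108 -91.7
(400.46466064453125, 224.4081268310547) 15.61678409576416 [   0.  -102.2    4.1] 0.1023 87.7
level spoke tilt deg -1.989015980297367 [0.   2.9  0.45]
[227.2 267.6] [   0.  -104.7    7.2] 0.1049 86.1
[256.  205.6] [  0.  104.5   2. ] 0.1045 -88.9
[248.  200.6] [-0.  59.9 88.8] 0.1071 -34.0
[237.6 267.2] [ -0.  -56.4 -85.2] 0.1021 146.5
-91.4238848748749
-33.75840330269708
ideal cap [375.64082884 243.72009724]
```

Two pairs of opposite balls put the wheel about 2° short of level spokes. I'll nudge about 3 mm further.

```bash
python3 -m creep '[{"grip":0,"dp":[0,0.1,0],"rotation":[0,0,0]},{"grip":0,"dp":[0.1,0.2,0],"rotation":[0,0,0]},{"grip":0,"dp":[0.1,0.3,0],"rotation":[0,0,0]},{"grip":0,"dp":[0.1,0.3,0],"rotation":[0,0,0]}]'
python3 - <<'E'
from meas import *
rep()
p,d=bot.read_camera('wrist'); cv2.imwrite('pics/w9.png',p[:,:,::-1])
E
```

```text
time: 9.42
tool_pos: [0.4953, -0.1554, 0.2225]
tcp_rot: [2.115, 0.215, -2.116]
wrist_force: [0.2, 3.3, 0.5]
width: -0.002
t 9.42 hub mm [  0.4 -25.4  92.5] F hub [0.9 3.2 0.5] w -0.0
axes in hub (cols x,y,z)
 [[-0.    -0.007 -1.   ]
 [ 0.001 -1.     0.007]
 [-1.    -0.001  0.   ]]
```

View pics/w9.png

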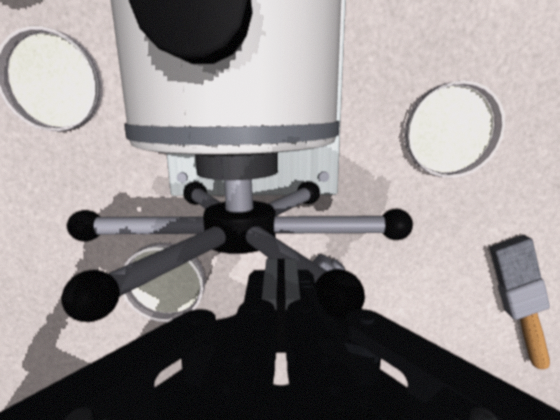

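```bash
python3 -m creep '[{"grip":0,"dp":[0,-0.8,0],"rotation":[0,0,0]},{"grip":0,"dp":[-2,-2,0],"rotation":[0,0,0]},{"grip":0,"dp":[-5,-2,0],"rotation":[0,0,0]},{"grip":0,"dp":[-9,-2,0],"rotation":[0,0,0]},{"grip":0,"dp":[-13,-2,0],"rotation":[0,0,0]}]'
python3 -m creep '[{"grip":0,"dp":[-2,-3,0],"rotation":[0,0,0]},{"grip":0,"dp":[-2,-7,0],"rotation":[0,0,0]},{"grip":0,"dp":[-2,-11,0],"rotation":[0,0,0]},{"grip":0,"dp":[-2,-15,0],"rotation":[0,0,0]},{"grip":0,"dp":[-2,-19,0],"rotation":[0,0,0]}]'
python3 - <<'E'
from meas import *
rep()
for n in ('scene','top'):
    p,d=bot.read_camera(n); cv2.imwrite(f'pics/{n}10.png',p[:,:,::-1]); np.save(f'{n}10.npy',d)
crop('pics/scene10.png','pics/s10z.png',205,180,130,120,5)
crop('pics/top10.png','pics/t10z.png',230,160,160,120,5)
E
```

```text
time: 9.88
tool_pos: [0.4906, -0.1355, 0.3534]
tcp_rot: [2.113, 0.215, -2.117]
wrist_force: [1.3, -0.0, 0.2]
width: 0.0
time: 10.3
tool_pos: [0.4528, 0.0514, 0.3736]
tcp_rot: [2.118, 0.212, -2.113]
wrist_force: [0.8, 0.5, 0.4]
width: -0.002
t 10.3 hub mm [  1.8 185.8 243.6] F hub [0.9 0.4 0.4] w -0.0
axes in hub (cols x,y,z)
 [[ 0.002 -0.008 -1.   ]
 [-0.001 -1.     0.008]
 [-1.     0.001 -0.002]]
```

View pics/s10z.png

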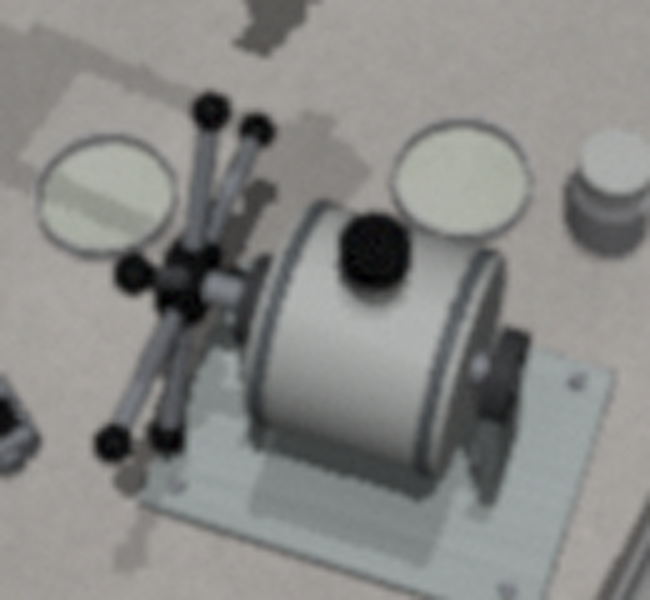

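View pics/t10z.png

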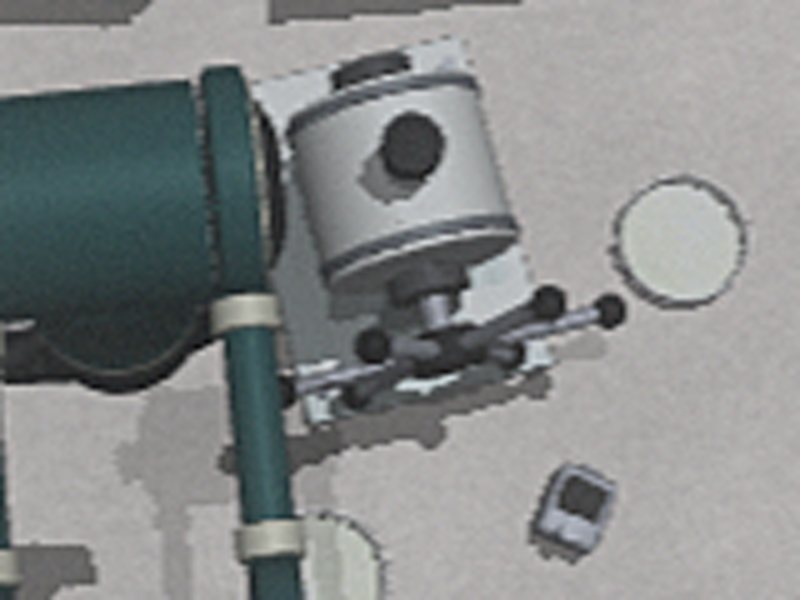

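```bash
python3 - <<'E'
from meas import *
a=lambda h:np.degrees(np.arctan2(-h[1],h[2]))
si=cv2.imread('pics/scene10.png');ti=cv2.imread('pics/top10.png')
def cen(im,u,r=4.2):
    # darkness-weighted centroid
    k=8; g=cv2.cvtColor(im,cv2.COLOR_BGR2GRAY); x,y=u
    q=cv2.getRectSubPix(cv2.resize(g,None,fx=k,fy=k,interpolation=cv2.INTER_CUBIC),(int(2*r*k),int(2*r*k)),(float((x+.5)*k-.5),float((y+.5)*k-.5)))
    m=cv2.morphologyEx((q<55).astype(np.uint8),cv2.MORPH_OPEN,cv2.getStructuringElement(cv2.MORPH_ELLIPSE,(25,25)))
    c=max(cv2.findContours(m,cv2.RETR_EXTERNAL,cv2.CHAIN_APPROX_NONE)[0],key=cv2.contourArea); M=cv2.moments(c)
    return np.array([x-r+(M['m10']/M['m00']+.5)/k,y-r+(M['m01']/M['m00']+.5)/k])
tab=[(-30,(210,110),(373,346)),(30,(134,272),(548,302)),(90,(113,443),(608,311)),(150,(165,438),(508,352)),(-90,(257,130),None)]
o5=lambda u,b:np.array(u)/5+b-.4
H={}
for nom,s,t in tab:
    cs=cen(si,o5(s,[205,180])); h1=ang(cs)[0]
    line=[nom,cs.round(1),'scene plane',a(h1).round(1)]
    if t:
        ct=cen(ti,o5(t,[230,160])); P,g=tri(cs,ct); h=hubc(P)*1000; H[nom]=h
        line+=[ct.round(1),'tri',h.round(1),round(g*1000,1),'ang',a(h-[0,0,2.5]).round(1)]
    H[('s',nom)]=h1
    print(*line)
v=H[-30]-H[150]; print('tri pair -30/150',a(v)+30)
v=H[('s',-90)]-H[('s',90)]; print('scene pair',a(v)+90)
v=H[('s',-30)]-H[('s',150)]; print('scene pair',a(v)+30)
# cap
for im,n,u,b,D in((si,'scene',(375,252),[205,180],0),(ti,'top',(412,146),[230,160],0)):pass
E
python3 - <<'E'
from meas import *
# cap via both views, top face centre
s=np.array((375,244))/5+[205,180]-.4; t=np.array((413,143))/5+[230,160]-.4
P,g=tri(s,t); print('cap',(hubc(P)*1000).round(1),g)
p,d=bot.read_camera('wrist'); cv2.imwrite('pics/w10.png',p[:,:,::-1])
E
```

```text
-30 [246.7 202. ] scene plane -28.9 [303.6 230. ] tri [-2.  55.1 87.7] 0.3 ang -32.9
cap [109.9   0.3  99.4] 0.0006111409680060882Traceback (most recent call last):
  File "<stdin>", line 18, in <module>
  File "<stdin>", line 9, in cen
ValueError: max() iterable argument is empty
```

View pics/w10.png

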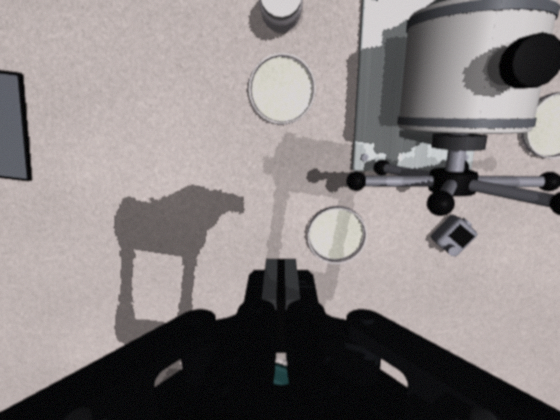

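```bash
python3 -m creep '[{"grip":0,"dp":[0,4,2],"rotation":[0,0,0]},{"grip":0,"dp":[0,8,4],"rotation":[0,0,0]},{"grip":0,"dp":[0,12,6],"rotation":[0,0,0]},{"grip":0,"dp":[2,16,8],"rotation":[0,0,0]},{"grip":0,"dp":[4,18.6,8],"rotation":[0,0,0]}]'
python3 -m creep '[{"grip":0,"dp":[0,0,0],"rotation":[0,0,0]},{"grip":0,"dp":[0,0,0],"rotation":[0,0,0]}]'
python3 - <<'E'
from meas import *
rep(); K,R,t=cam('wrist'); print('cam hub',hubc(-R.T@t))
np.savez('w11cal.npz',K=K,R=R,t=t)
p,d=bot.read_camera('wrist'); cv2.imwrite('pics/w11.png',p[:,:,::-1])
E
```

```text
time: 10.87
tool_pos: [0.4116, -0.1471, 0.3388]
tcp_rot: [2.12, 0.207, -2.108]
wrist_force: [1.5, -0.2, 0.1]
width: -0.001
time: 11.03
tool_pos: [0.4107, -0.1458, 0.3343]
tcp_rot: [2.116, 0.209, -2.122]
wrist_force: [0.6, 0.3, 0.1]
width: -0.002
t 11.03 hub mm [-80.3   1.6 204.3] F hub [0.7 0.2 0.1] w -0.0
axes in hub (cols x,y,z)
 [[-0.003 -0.013 -1.   ]
 [ 0.001 -1.     0.013]
 [-1.    -0.001  0.003]]
cam hub [-0.00464707  0.00085107  0.33206302]
```

View pics/w11.png

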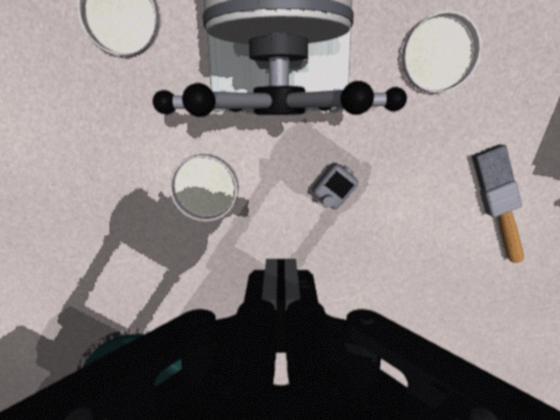

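```bash
python3 - <<'E'
from meas import *
c=np.load('w11cal.npz');K,R,t=c['K'],c['R'],c['t']
im=cv2.imread('pics/w11.png'); g=cv2.cvtColor(im,cv2.COLOR_BGR2GRAY)
crop('pics/w11.png','pics/w11z.png',145,60,270,80,2.9)
def yat(u,z):
    o=-R.T@t; d=R.T@np.linalg.inv(K)@[u[0],u[1],1]; P=o+d*((.13+z-o[2])/d[2]); return (hubc(P)*1000).round(2)
for nm,u,r,z in [('-30',(199,99),21,.091),('+30',(358,97),21,.091),('-90',(163,101),14,0),('90',(396,98),14,0)]:
    cc,rr=blob(im,u,r); print(nm,np.round(cc,1),round(rr,1),yat(cc,z))
row=g[85:116,250:312]; 
for y in (91,94,108,111): print(y,[int(v) for v in g[y,250:310]])
for y in (64,68,72,76,80): print(y,[int(v) for v in g[y,255:303]])
E
```

```text
-30 [199.   99.4] 16.8 [-0.41 55.14 91.  ]
+30 [355.9  97.6] 17.1 [ -0.59 -48.73  91.  ]
-90 [164.5 102. ] 11.9 [ -0.63 107.33   0.  ]
90 [394.5  99. ] 11.7 [  -0.76 -102.74    0.  ]
91 [110, 109, 95, 60, 25, 14, 9, 12, 6, 14, 13, 12, 15, 13, 11, 12, 14, 14, 14, 10, 14, 13, 15, 16, 19, 21, 20, 25, 28, 30, 31, 34, 38, 37, 37, 35, 33, 30, 25, 23, 21, 21, 15, 19, 19, 20, 21, 25, 24, 22, 24, 27, 29, 33, 64, 120, 165, 174, 173, 175]
94 [97, 95, 94, 91, 90, 88, 91, 87, 89, 90, 88, 88, 87, 88, 88, 85, 80, 72, 64, 46, 25, 16, 15, 18, 21, 20, 22, 28, 27, 31, 33, 35, 34, 38, 36, 31, 30, 36, 48, 56, 63, 70, 70, 75, 73, 73, 74, 73, 76, 76, 74, 76, 76, 75, 75, 77, 79, 76, 80, 78]
108 [62, 60, 62, 50, 40, 33, 34, 31, 31, 27, 27, 29, 27, 25, 27, 25, 27, 23, 19, 15, 11, 17, 21, 15, 20, 19, 21, 23, 23, 25, 25, 27, 25, 28, 26, 24, 22, 19, 18, 19, 21, 18, 17, 17, 12, 16, 16, 14, 12, 12, 17, 17, 14, 13, 25, 46, 58, 67, 68, 74]
111 [69, 73, 67, 53, 31, 10, 6, 12, 4, 7, 7, 11, 6, 8, 7, 13, 9, 13, 11, 18, 14, 18, 18, 15, 16, 20, 20, 18, 22, 22, 24, 23, 20, 26, 21, 25, 21, 22, 20, 18, 14, 16, 11, 8, 9, 10, 
[... 502 characters left out ...]
19, 119, 120, 121, 122, 118, 113, 100, 87, 89, 83, 78, 85, 101, 114, 123, 131, 140, 151, 163, 176, 182, 184, 173, 163, 148, 142, 134, 124, 109, 97, 93, 103, 128, 162, 180, 184, 186, 180, 177, 188, 198, 203, 204, 203]
76 [115, 119, 118, 119, 118, 119, 120, 122, 123, 119, 120, 117, 114, 108, 87, 84, 101, 113, 123, 128, 133, 141, 154, 175, 183, 183, 176, 162, 149, 140, 135, 121, 110, 124, 168, 187, 189, 186, 193, 206, 213, 215, 214, 213, 214, 213, 214, 213]
80 [113, 118, 116, 118, 120, 119, 119, 121, 122, 122, 116, 116, 116, 108, 84, 83, 100, 114, 122, 132, 133, 142, 157, 175, 181, 185, 176, 164, 150, 142, 133, 123, 112, 126, 168, 187, 189, 188, 195, 203, 212, 215, 215, 213, 215, 212, 213, 214]
```

```bash
ls pics/w11z.png
```

```text
pics/w11z.png
```

View pics/w11z.png

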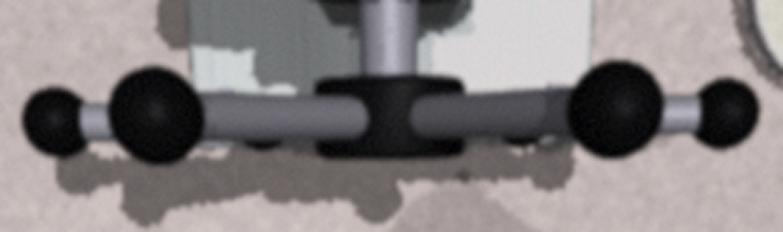

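```bash
python3 - <<'E'
from meas import *
crop('pics/scene10.png','pics/s11z.png',220,190,50,85,7)
crop('pics/w11.png','pics/w12z.png',200,0,160,125,5)
a=lambda h:np.degrees(np.arctan2(-h[1],h[2]))
f=lambda u:ang(np.array(u)/5+[205,180]-.4)[0]
print(a(f((257,130))-f((113,443)))+90, a(f((210,110))-f((165,438)))+30)
# cap outline in top/scene by threshold
for n,box in(('scene',(265,215,30,30)),('top',(300,175,26,26))):
    im=cv2.imread(f'pics/{n}10.png'); x,y,w,h=box; g=cv2.cvtColor(im,cv2.COLOR_BGR2GRAY)[y:y+h,x:x+w]; m=(g<70).astype(np.uint8)
    c=max(cv2.findContours(m,0,1)[0],key=cv2.contourArea); print(n,cv2.boundingRect(c),x,y,cv2.contourArea(c))
E
```

```text
-0.791554023220101 -0.7260160727805172
scene (8, 8, 14, 16) 265 215 168.0
top (6, 8, 12, 13) 300 175 107.5
```

View pics/s11z.png

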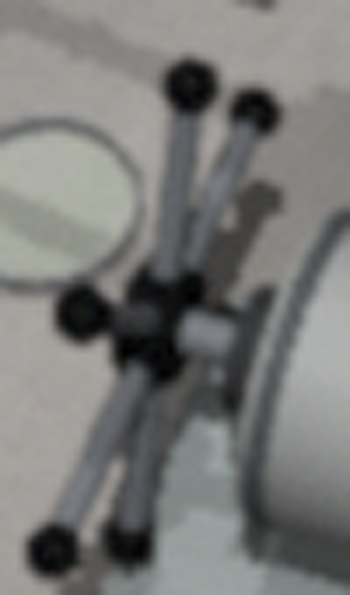

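```bash
python3 -m creep '[{"grip":0,"dp":[-2,0,0],"rotation":[0,0,0]},{"grip":0,"dp":[-4,0,0],"rotation":[0,0,0]},{"grip":0,"dp":[-4,0,0],"rotation":[0,0,0]},{"grip":0,"dp":[-4,0,0],"rotation":[0,0,0]}]' ; python3 -c "
from h import *
rep(); print(bot.finish_job())"
```

```text
time: 11.42
tool_pos: [0.4134, -0.143, 0.3782]
tcp_rot: [2.118, 0.213, -2.109]
wrist_force: [-0.0, 0.9, 0.1]
width: -0.0
t 11.42 hub mm [-77.1   3.8 248.2] F hub [0.2 0.9 0.1] w -0.0
axes in hub (cols x,y,z)
 [[ 0.004 -0.006 -1.   ]
 [-0.003 -1.     0.006]
 [-1.     0.003 -0.004]]
the job is handed in; nothing more can be done
None
```

I turned the wheel about 126° by pushing two spokes in turn with the shut fingertips, moved clear, and handed the job in at 11.4 s. The filling neck now points straight up to within about 1°.

- **Final angle:** Four checks agree that the neck is upright or slightly short:
  - cap position in two views: 0.2° short
  - two pairs of opposite balls in the scene view: 0.7° and 0.8° short
  - wrist view from above: 0.3° to 0.8° short by the upper balls, but about 1.4° by the level pair against the hub. I gave that pair less weight.
- **Failed check:** My automatic ball-finding failed on the small pictures, so most of those ball positions were read off enlarged pictures by eye.
- **First push:** The fingers went in too deep, and a ball pressed on the gripper linkage above the pads. The wrist read about 36 N upward (about 38 N in all), just under the 40 N limit. I backed off and pushed higher up. From then on it took about 2 to 6 N, apart from about 14 N for a moment as the second push began.
- **Other things:** The dishes, jar and counter looked to be where they were in the pictures after the pushes. I compared them by eye and did not compare the phone or the brush. I saw no contact with the drum or its neck.

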